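Read a melon's sweetness with the hand-held meter

ROBOT

A 6-joint arm with a two-finger parallel gripper is mounted at the origin on the work surface. World frame = base frame: x ahead of the robot, y to its left, z up, the work surface at z = 0. Lengths are in m, angles in degrees, forces in N, time in s.
With the tool pointing down it reaches from about 0.4 to 0.825 m from the base axis. Payload 7 kg.
Tool frame: the origin (TCP) lies midway between the tips of the shut fingers; the grasp point (between the pads) lies 19 mm behind it; y points along the fingers, z is the direction in which the jaws open and shut, and the axes are right-handed (so a half turn about y gives the same grasp; the last joint's range is limited). The gripper opens to 88 mm and grips with 3 to 60 N. Pads are 19 mm wide; open, the fingers measure 130 mm over their backs; the gripper's body (78 mm by 193 mm) begins 47 mm behind the grasp point.
Start: joints at [93.226, 20.546, 0.682, 0, -70.136, -16.507], TCP at [0.155, 0.657, 0.227] pointing down, gripper open.
Joint ranges: [-176.03, 176.03], [-82.01, 121.73], [-58.28, 71.71], [-173.87, 95.51], [-174.79, -0.11], [-173.66, 173.66]. Speed limits (degrees/s): [136.94, 136.94, 172.46, 180, 180, 180].

INTERFACE

Orientations are given as [roll, pitch, yaw] about the fixed x, y, z axes, in that order (R = Rz(yaw) Ry(pitch) Rx(roll)).
In Python, from plant import ctrl gives the robot as it stands.
- The arm moves only by the tool step_arm, never from a script. Its argument "rows" is a list that holds one entry, the list of rows, each a list of 7 numbers: the gripper command: -1 is shut, 1 is fully open, values between are in proportion, then the shift along the world's x, y, z in cm, then the turn, a rotation vector about the world's x, y, z in degrees. In form: [[[fingers, tx, ty, tz, rx, ry, rz], ...]]. A call has 1 to 12 rows; each row shifts and turns the commanded pose from where the row before left it; what a row does not reach is not made up. A row lasts 1/8 s, in which the tool goes at most 62.5 mm and 10.7 degrees, less where a joint would pass 70% of its speed; a pose out of reach is approached as far as the arm can. A call is refused whole if a number of a shift passes 6.25 or a number of a turn 10.7, either way. A call with a gripper value outside its range is refused whole. The fingers move at their own pace and stop on an object; the grip force is fixed at half the most. Time passes only in rows, so rows that do not move let the fingers close. It gives the time, the measured TCP pose, the force and the opening at its end, in the units of the state.
- ctrl.get_obs(): the state, without advancing time (a new reading comes with each control period).
- ctrl.snapshot(name): name is "scene" or "top"; returns the picture (400x640x3 uint8, blue, green, red); there is no depth.
- ctrl.camera_params(name): a dict with "vertical_fov" (degrees; the focal length in pixels is half the picture's height over the tangent of half this angle, whatever the lens; pixels are square), "cx", "cy" (the principal point, pixels), "rvec" (rotation vector, rad) and "tvec" (3), from world to camera coordinates, as OpenCV has them. Camera axes: x right, y down, z forward; pixel columns grow to the right and rows downward; lengths in m; the calibration is good to about 2 mm. A picture is of the moment at which its call begins. camera_params takes no time and is no camera call.
- ctrl.close_job(): hands the job in, once; it reports no verdict.
The state is a dict: "clock": time; "joint_pos": joint angles; "qvel": joint speeds; "tau": joint torques, N m; "tool_pos": TCP position; "orientation": TCP orientation; "force": force on the tool from outside, world axes, zero at the start; "moment": the same for the moment, N m; "opening": finger opening in m.
Only numpy, scipy, OpenCV 4.12 (cv2) and the standard library are available. Lean on these libraries where they do the work, as an engineer would, in place of code of your own. Each camera call takes 0.05 s, during which the arm holds its last target. There are 200 camera calls.

TASK

Take the hand-held sugar meter from the rubber mat and press its rubber cup gently and squarely onto the flower end of the round netted melon (the small round scar opposite the stem), so that the scar is inside the cup and the cup has sunk about halfway; hold it steady there for two seconds to take the reading. Then lay the meter back on the middle of the mat with its display upwards, without dropping it, and leave the melon resting in its straw ring and the other goods as they were.

Things in the scene. Friction and masses are not known exactly. Their poses are not given: they have to be found in the camera images.
- meter: sugar meter, 0.3 kg: pale plastic bar, 171 mm long, lying on its flat underside. Origin: underside centre of the handle; x runs along the bar to the rubber cup, z out of the display side. Handle x -65 to 60 mm, 40 mm wide (y, grip here), z 0 to 44 mm; round head of 44 mm diameter to x = 90; cup to x = 106. Axis of head and cup at z = 22 mm. Centre of mass near x = 12 mm
- meter_grip (a point): a good point to grip the meter: middle of the handle, at x = 0, y = 0, z = 24 mm of the meter's frame, axes as the meter
- shield (a joint): how far the meter's spring-loaded rubber cup (the light shield) is pushed into the head, m: 0 free, 0.008 fully in. About 2 N to start it moving, then 1 N more for each mm (10 N fully in)
- cup_mouth (a point): centre of the mouth of the rubber cup (moves in with the cup): 106 mm ahead of the meter's origin along x at z = 22 mm when free. The cup is open, 34 mm inside and 40 mm outside diameter. Axes as the meter: x points out of the cup
- melon: round netted melon, 150 mm in diameter, about 1.5 kg, loose, lying in the straw ring with its stem end low and flower end tipped up. Origin: its lowest point as it starts; axes: z up, x points horizontally to the side that the flower end faces
- melon_centre (a point): centre of the melon, 75 mm above its origin
- eye (a point): the flower end of the melon: a flat round brown scar, 15 mm across with a thin pale ring 22 mm across round it, on the skin opposite the T-shaped stem. This point is the middle of the scar, on the skin; its x axis points straight out of the skin (35 degrees above level at the start), its y axis is level
- straw_ring: the fixed straw ring that carries the melon: 124 mm outside and 76 mm inside diameter, 24 mm high. Origin: centre of its underside
- mat: fixed brown rubber counter mat, 200 mm (x) by 260 mm (y), 3 mm thick, on which the meter lies. Origin: centre of its underside, on the counter
- jar: bystander: a glass jar, 72 mm diameter, 115 mm high; origin under its centre
- tin: bystander: a tin can, 74 mm diameter, 110 mm high; origin under its centre
- tea_carton: bystander: a cardboard carton 60 x 75 x 125 mm high; origin under its centre
Things that resemble listed ones, but are neither listed nor needed, are in the scene too. Of the things like the meter, leave any that is green; of the rest the smaller one is meant. Leave any red look-alike of the melon alone.

How it is judged:
By the outcome, as a careful person would: the job done as asked, in the order asked, and still so for the second after the job is handed in, with the robot touching nothing.
It also fails if it takes over 61 s, if anything falls off the work surface, if the arm or the gripper's body presses on something with over 40 N, if the wrist force passes 120 N, or if a joint passes its speed limit or range.

## Working session

There is one attempt and no reset: what is moved stays moved. The work goes in short steps, Python scripts to look and compute and a tool call to move; the robot and the scene stay as the last step left them, time stands still between calls to the robot, and variables do not carry over. Pictures are saved under pics/ and viewed, about 8 in all and at most 12, crops included, and the job is handed in when it is done.

Besides the shell and the picture viewer there is one more tool, called after "Emit:" as name([rows], argument=value, ...), one row to a line, values as JSON. step_arm: Moves the arm, as the interface text tells. Its arguments: {"type":"object","properties":{"rows":{"type":"array"}},"required":["rows"]}

```bash
mkdir -p pics; ls
cat > h.py <<'E'
import numpy as np, cv2
from plant import ctrl
from scipy.spatial.transform import Rotation as R
def cam(n):
    p=ctrl.camera_params(n); f=200/np.tan(np.radians(p["vertical_fov"])/2)
    K=np.array([[f,0,p["cx"]],[0,f,p["cy"]],[0,0,1]]); M=cv2.Rodrigues(np.array(p["rvec"],float))[0]
    return K,M,np.array(p["tvec"],float).ravel()
def ray(n,uv):
    K,M,t=cam(n); d=M.T@np.linalg.inv(K)@np.array([uv[0],uv[1],1.]); return -M.T@t,d/np.linalg.norm(d)
def onz(n,uv,z):
    c,d=ray(n,uv); return c+d*(z-c[2])/d[2]
def proj(n,X):
    K,M,t=cam(n); q=K@(M@np.asarray(X,float)+t); return q[:2]/q[2]
def tri(u1,u2):
    c,d=ray("scene",u1);e,g=ray("top",u2)
    s=np.linalg.lstsq(np.c_[d,-g],e-c,rcond=None)[0]; a=c+d*s[0];b=e+g*s[1]
    return (a+b)/2,np.linalg.norm(a-b)
def snap(n,f):
    im=np.array(ctrl.snapshot(n)); cv2.imwrite("pics/"+f,im); return im
E
python3 - <<'E'
from h import *
for n in("scene","top"):
    snap(n,n+"0.png"); K,M,t=cam(n); print(n,K[0,0],ctrl.camera_params(n),-M.T@t)
print(ctrl.get_obs())
a=cv2.imread("pics/scene0.png");b=cv2.imread("pics/top0.png")
E
```

```text
pics
scene 392.00177268628926 {'vertical_fov': 54.061510739699315, 'cx': 320.80799770204993, 'cy': 202.60774344364614, 'rvec': array([ 1.82655186,  1.31164114, -0.7124303 ]), 'tvec': array([-0.067762  , -0.19189796,  1.61799882])} [ 1.40287164 -0.38952968  0.73454372]
top 500.9203216844361 {'vertical_fov': 43.53020241682037, 'cx': 320.76956436675397, 'cy': 197.40951934338386, 'rvec': array([ 2.07172429, -2.15170294,  0.23696821]), 'tvec': array([-0.09153819,  0.524209  ,  1.44660427])} [ 0.20056178 -0.09191786  1.52550461]
{'clock': 0.1, 'joint_pos': array([ 9.32266357e+01,  2.05857152e+01,  6.37969901e-01, -1.73400287e-02,
       -7.01357406e+01, -1.65080217e+01]), 'qvel': array([ 0.04655812, -0.13501059,  0.11706459,  0.09250615, -0.09740971,
        0.04567643]), 'tau': array([-2.15592001e-03, -5.84160054e+01,  2.93751240e+01,  7.01556042e+00,
        1.01842088e-02, -4.93862819e-05]), 'tool_pos': array([0.15498616, 0.65650707, 0.22572786]), 'orientation': array([-8.99153231e+01,  8.09486737e-03,  1.66712716e+02]), 'force': array([0.21750317, 0.55071437, 0.45060055]), 'moment': array([ 0.00056354, -0.02298803,  0.01661415]), 'opening': 0.08783365808079746}
```

View pics/scene0.png

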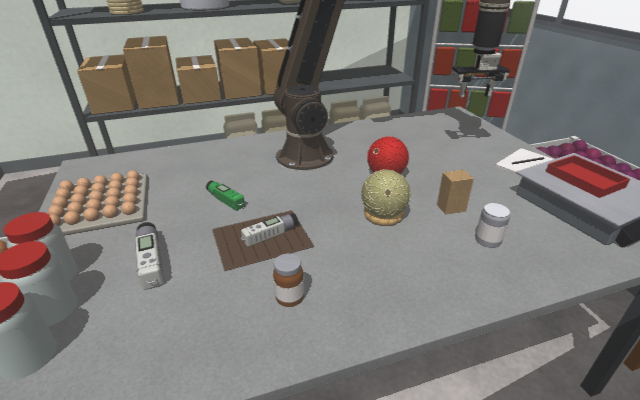

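View pics/top0.png

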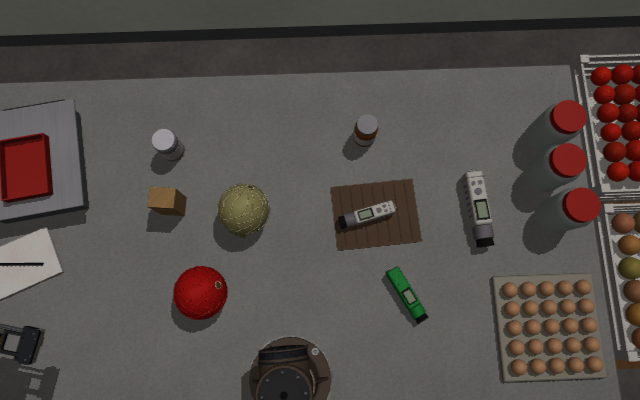

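Scene view: the meter lies on the mat at (268,230), a larger pale one at (148,255), a green one at (226,194). The netted melon is at (386,193), the red one at (388,157). Top view: the mat meter is at (367,214), the large one at (480,208), the green one at (407,294), the netted melon at (243,209) and the red one at (200,292). I choose the small pale meter on the mat and the yellow-green netted melon. Next, one close crop as a check.

Run:
```python
from h import *
a=cv2.imread("pics/scene0.png");b=cv2.imread("pics/top0.png")
cr=lambda im,x,y,w,h:cv2.resize(im[y:y+h,x:x+w],(400,300),interpolation=cv2.INTER_CUBIC)
cv2.imwrite("pics/crop1.png",np.vstack([np.hstack([cr(a,350,160,80,60),cr(b,203,179,80,60)]),np.hstack([cr(a,210,195,110,82),cr(b,325,175,100,75)])]))
for n,im in(("scene",a),("top",b)):
    hsv=cv2.cvtColor(im,cv2.COLOR_BGR2HSV)
    m=cv2.inRange(hsv,(20,60,60),(38,255,255)); m=cv2.morphologyEx(m,cv2.MORPH_CLOSE,np.ones((5,5)))
    for c in cv2.findContours(m,0,1)[0]:
        if cv2.contourArea(c)>300: print(n,"melon?",cv2.boundingRect(c),cv2.minEnclosingCircle(c))
for p in [(340,222),(395,206),(480,208),(285,385)]: print(p,onz("top",p,.025))
for p in [(331,185),(413,180),(421,242),(337,249)]: print("mat",onz("top",p,.003))
```

```text
scene melon? (362, 170, 48, 48) ((385.04827880859375, 193.40663146972656), 24.498493194580078)
scene melon? (107, 0, 36, 14) ((124.5, 5.0), 18.200374603271484)
top melon? (218, 184, 52, 51) ((243.3431396484375, 209.0), 25.831754684448242)
(340, 222) [ 0.44879054 -0.16711312  0.025     ]
(395, 206) [ 0.49194802 -0.33745505  0.025     ]
(480, 208) [ 0.47599855 -0.5968462   0.025     ]
(285, 385) [-0.0125765   0.01042721  0.025     ]
mat [ 0.57057089 -0.14553371  0.003     ]
mat [ 0.57712808 -0.40335229  0.003     ]
mat [ 0.38133047 -0.41263413  0.003     ]
mat [ 0.36965788 -0.15521747  0.003     ]
```

View pics/crop1.png

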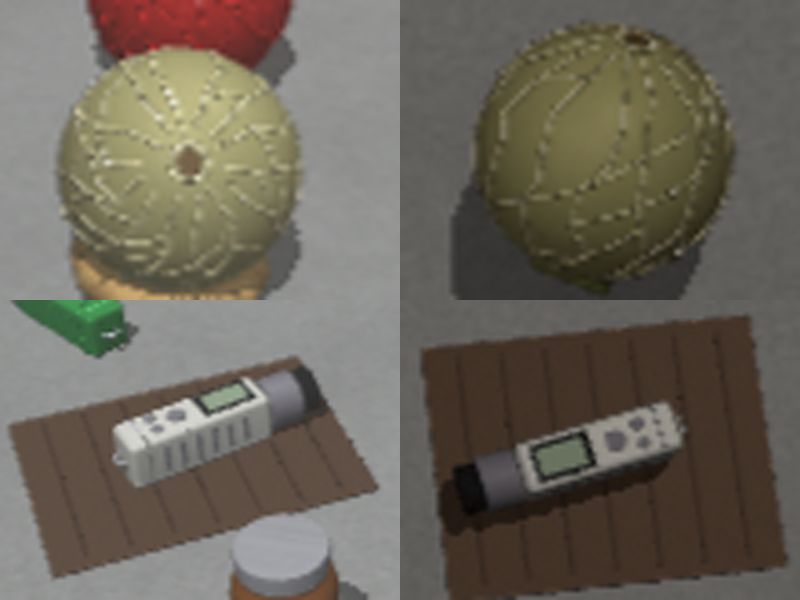

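The crop confirms the choice. The scar is at scene (388,193) and top (250,187). The meter's display is up and its cup points to image left (+y). Now I measure both.

Run:
```python
from h import *
a=cv2.imread("pics/scene0.png");b=cv2.imread("pics/top0.png")
def blob(n,im,x,y,w,h):
    hsv=cv2.cvtColor(im,cv2.COLOR_BGR2HSV).astype(int)[y:y+h,x:x+w]
    m=((hsv[...,2]>35)&(hsv[...,2]<125)&(hsv[...,0]<17)&(hsv[...,1]>85)).astype(np.uint8)
    k,l,s,c=cv2.connectedComponentsWithStats(m)
    for i in range(1,k):
        if s[i,4]>5: print(n,"scar",s[i],c[i]+[x,y])
blob("scene",a,370,175,30,35); blob("top",b,235,180,30,20)
C,e=tri((385.05,193.4),(243.34,209)); E,e2=tri((387.8,192.8),(250.4,187.0))
print("melon c",C,e,"eye",E,e2, "r",np.linalg.norm(E-C))
d=(E-C)/np.linalg.norm(E-C); print("elev",np.degrees(np.arcsin(d[2])),"az",np.degrees(np.arctan2(d[1],d[0])))
for n,u in(("scene",(385.05,193.4)),("top",(243.34,209))):
    c,q=ray(n,u); D=np.linalg.norm(C-c); print("ang radius px",np.tan(np.arcsin(.075/D))*cam(n)[0][0,0]); 
for n,u in(("scene",(387.8,192.8)),("top",(250.4,187.0))):
    c,q=ray(n,u); bb=q@(c-C); s=-bb-np.sqrt(bb*bb-((c-C)@(c-C)-.075**2)); X=c+s*q; d=(X-C)/.075
    print(n,"sphere eye",X,np.degrees(np.arcsin(d[2])),np.degrees(np.arctan2(d[1],d[0])))
# meter, top view
g=b[190:235,330:405]; hs=cv2.cvtColor(g,cv2.COLOR_BGR2HSV)
w=((hs[...,1]<60)&(hs[...,2]>110)).astype(np.uint8); w=cv2.morphologyEx(w,cv2.MORPH_CLOSE,np.ones((7,7)))
c=max(cv2.findContours(w,0,1)[0],key=cv2.contourArea); bx=cv2.boxPoints(cv2.minAreaRect(c))+[330,190]
P=np.array([onz("top",q,.047) for q in bx]); print(bx); print(P, np.linalg.norm(P-np.roll(P,-1,0),axis=1), P.mean(0))
for q in((339.5,222.75),): print("cupend",onz("top",q,.025))
```

```text
melon c [0.48854347 0.11804136 0.08470537] 0.0025178429713028088 eye [0.54491863 0.09335293 0.12512402] 0.006325762397390967 r 0.07362978108349916
elev 33.29462038048926 az -23.650101306967013
ang radius px 23.923197706662112
ang radius px 25.34462394876724
scene sphere eye [0.54683669 0.09579114 0.12632062] 33.70175960433154 -20.89160560305407
top sphere eye [0.54285161 0.09000197 0.12817281] 35.42001500895437 -27.307389624270325
[[353.69724655 210.99082565]
 [392.68807983 199.2935791 ]
 [396.10092163 210.66972733]
 [357.11009216 222.36697388]]
[[ 0.47706222 -0.20869839  0.047     ]
 [ 0.50855426 -0.32831632  0.047     ]
 [ 0.47326639 -0.33616312  0.047     ]
 [ 0.44211895 -0.21708493  0.047     ]] [0.12369398 0.03614978 0.12308444 0.03593559] [ 0.47525046 -0.27256569  0.047     ]
cupend [ 0.44654636 -0.16549012  0.025     ]
```

Emit:
step_arm([
  [[1,2.9,-4.5,0.4,0,0,-3],[1,2.9,-4.5,0.4,0,0,-3],[1,2.9,-4.5,0.4,0,0,-3],[1,2.9,-4.5,0.4,0,0,-3],[1,2.9,-4.5,0.4,0,0,-3],[1,2.9,-4.5,0.4,0,0,-3],[1,2.9,-4.5,0.4,0,0,-3],[1,2.9,-4.5,0.4,0,0,-3],[1,2.9,-4.5,0.4,0,0,-3],[1,2.9,-4.5,0.4,0,0,-3]],
])

```text
clock: 1.35
tool_pos: [0.4456, 0.2053, 0.2667]
orientation: [-90.0, -0.0, 136.6]
force: [1.0, 0.0, 0.4]
opening: 0.0872
```

Emit:
step_arm([
  [[1,0.25,-4.5,0,0,0,-3.2],[1,0.25,-4.5,0,0,0,-3.2],[1,0.25,-4.5,0,0,0,-3.2],[1,0.25,-4.5,0,0,0,-3.2],[1,0.25,-4.5,0,0,0,-3.2],[1,0.25,-4.5,-1.2,0,0,-3.2],[1,0.25,-4.5,-1.2,0,0,-3.2],[1,0.25,-4.5,-1.2,0,0,-3.2],[1,0.25,-4.5,-1.2,0,0,-3.2],[1,0.25,-4.5,-1.2,0,0,-3.2],[1,0,0,0,0,0,0],[1,0,0,0,0,0,0]],
])

```text
clock: 2.85
tool_pos: [0.4698, -0.2431, 0.2062]
orientation: [-90.0, -0.0, 104.7]
force: [-0.5, 0.3, -0.3]
opening: 0.0878
```

Emit:
step_arm([
  [[1,0.25,-1.35,-3,0,0,0],[1,0.25,-1.35,-3,0,0,0],[1,0,0,-3,0,0,0],[1,0,0,-3,0,0,0],[1,0,0,-3,0,0,0],[1,0,0,-2,0,0,0],[1,0,0,-1.5,0,0,0],[1,0,0,-0.8,0,0,0],[1,0,0,-0.5,0,0,0],[1,0,0,0,0,0,0],[1,0,0,0,0,0,0]],
])

```text
clock: 4.22
tool_pos: [0.4754, -0.2702, 0.0091]
orientation: [-90.0, 0.0, 104.7]
force: [0.4, 1.1, 0.1]
opening: 0.0873
```

Run:
```python
from h import *
a=snap("scene","s1.png");b=snap("top","t1.png")
cr=lambda im,x,y,w,h:cv2.resize(im[y:y+h,x:x+w],(400,300),interpolation=cv2.INTER_CUBIC)
cv2.imwrite("pics/crop2.png",np.hstack([cr(a,190,170,140,105),cr(b,305,160,120,90)]))
```

```text
(no output)
```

View pics/crop2.png

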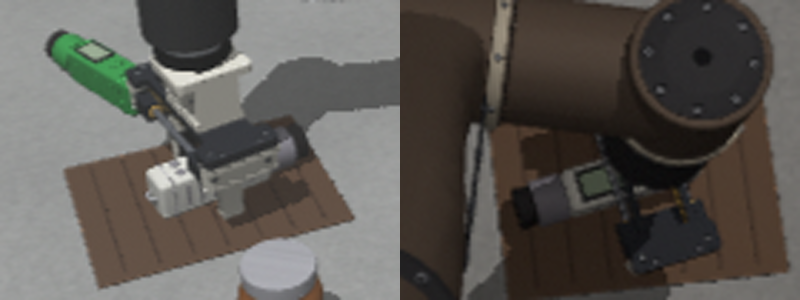

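The fingers straddle the handle, and the gripper body stays above the green meter. I close the fingers and lift.

Emit:
step_arm([
  [[-1,0,0,0,0,0,0],[-1,0,0,0,0,0,0],[-1,0,0,0,0,0,0],[-1,0,0,0,0,0,0],[-1,0,0,0,0,0,0],[-1,0,0,0,0,0,0],[-1,0,0,0,0,0,0],[-1,0,0,0,0,0,0]],
])

```text
clock: 5.32
tool_pos: [0.4751, -0.2701, 0.0086]
orientation: [-90.0, 0.0, 104.7]
force: [0.0, -0.2, 0.2]
opening: 0.0397
```

Emit:
step_arm([
  [[-1,0,0,0.5,0,0,0],[-1,0,0,1,0,0,0],[-1,0,0,2,0,0,0],[-1,0,0,3,0,0,0],[-1,0,0,3,0,0,0],[-1,0,0,3,0,0,0],[-1,0,0,3,0,0,0],[-1,0,0,3,0,0,0],[-1,0,0,2,0,0,0],[-1,0,0,0,0,0,0],[-1,0,0,0,0,0,0]],
])

```text
clock: 6.7
tool_pos: [0.4743, -0.2697, 0.2127]
orientation: [-90.0, -0.1, 104.7]
force: [0.3, 0.7, -4.3]
opening: 0.0395
```

```bash
cat > tgt.py <<'E'
from h import *
def T(C,az,el,gap,tip=np.array([.106,0,.0165])):   # tip: cup mouth relative to TCP, meter axes
    a,e=np.radians([az,el]); n=np.array([np.cos(e)*np.cos(a),np.cos(e)*np.sin(a),np.sin(e)])
    y=np.cross([0,0,1],-n); y/=np.linalg.norm(y); Rm=np.c_[-n,y,np.cross(-n,y)]
    return C+(.075+gap)*n-Rm@tip, R.from_matrix(Rm)*R.from_euler("x",-90,degrees=True)
def delta(p,r):
    o=ctrl.get_obs(); r0=R.from_euler("xyz",o["orientation"],degrees=True)
    print("d cm",((p-o["tool_pos"])*100).round(2),"rot",np.degrees((r*r0.inv()).as_rotvec()).round(2),"tgt",p.round(4),r.as_euler("xyz",degrees=True).round(1))
E
python3 - <<'E'
from tgt import *
C=np.array([.4885,.118,.0847])
for g in(.06,0): delta(*T(C,-24,35,g))
E
```

```text
d cm [20.31 30.36 -0.33] rot [-27.58 -23.49  49.66] tgt [0.6775 0.0339 0.2094] [-90.  35. 156.]
d cm [15.82 32.36 -3.77] rot [-27.58 -23.49  49.66] tgt [0.6326 0.0538 0.175 ] [-90.  35. 156.]
```

Emit:
step_arm([
  [[-1,1.7,2.53,0.5,-2.3,-1.95,4.14],[-1,1.7,2.53,0.5,-2.3,-1.95,4.14],[-1,1.7,2.53,0.5,-2.3,-1.95,4.14],[-1,1.7,2.53,0.5,-2.3,-1.95,4.14],[-1,1.7,2.53,0,-2.3,-1.95,4.14],[-1,1.7,2.53,0,-2.3,-1.95,4.14],[-1,1.7,2.53,0,-2.3,-1.95,4.14],[-1,1.7,2.53,0,-2.3,-1.95,4.14],[-1,1.7,2.53,-0.5,-2.3,-1.95,4.14],[-1,1.7,2.53,-0.5,-2.3,-1.95,4.14],[-1,1.7,2.53,-0.6,-2.3,-1.95,4.14],[-1,1.7,2.53,-0.6,-2.3,-1.95,4.14]],
])

```text
clock: 8.2
tool_pos: [0.6783, 0.0352, 0.2092]
orientation: [-89.8, 34.9, 156.4]
force: [1.1, -0.6, -1.8]
opening: 0.0398
```

Emit:
step_arm([
  [[-1,0,0,0,0,0,0],[-1,0,0,0,0,0,0]],
])

```text
clock: 8.45
tool_pos: [0.6782, 0.0327, 0.2099]
orientation: [-89.8, 34.9, 156.0]
force: [-0.5, 0.1, -3.4]
opening: 0.0395
```

Run:
```python
from tgt import *
a=snap("scene","s2.png");b=snap("top","t2.png")
o=ctrl.get_obs(); print(o["joint_pos"].round(1),o["force"],o["opening"])
C=np.array([.4885,.118,.0847]); delta(*T(C,-24,35,.06))
r=R.from_euler("xyz",o["orientation"],degrees=True)*R.from_euler("x",90,degrees=True)
for n in("scene","top"):
    print(n,"pred mouth",proj(n,o["tool_pos"]+r.apply([.106,0,.0165])),"tail",proj(n,o["tool_pos"]+r.apply([-.065,0,.0165])))
cr=lambda im,x,y:cv2.resize(im[y:y+90,x:x+120],(400,300),interpolation=cv2.INTER_CUBIC)
cv2.imwrite("pics/crop3.png",np.hstack([cr(a,330,150),cr(b,205,125)]))
```

```text
[ 21.6   7.4 -47.4  70.4 -25.8 -18.4] [ 0.3213896  -1.53675178 -3.09663038] 0.039591402422171476
d cm [-0.13  0.07 -0.18] rot [ 0.03 -0.05  0.03] tgt [0.6775 0.0339 0.2094] [-90.  35. 156.]
scene pred mouth [388.4820914 190.7462531] tail [394.96374114 186.61882654]
top pred mouth [254.85983248 167.25711131] tail [271.11400937 110.56719864]
```

View pics/crop3.png

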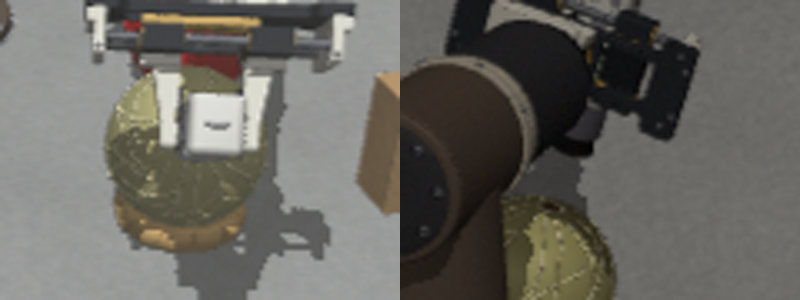

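Run:
```python
from tgt import *
res={}
for n,f,(u,v) in(("scene","scene0.png",(388,193)),("top","top0.png",(250,187))):
    im=cv2.imread("pics/"+f); w=5; p=im[v-w:v+w+1,u-w:u+w+1].astype(float)
    print(n); print((p[...,1]-p[...,2]).astype(int))   # G-R: brown is negative vs melon
    s=np.clip(-(p[...,1]-p[...,2])-25,0,None); yy,xx=np.mgrid[-w:w+1,-w:w+1]; k=(xx**2+yy**2<16); s=s*k
    res[n]=np.array([u+(s*xx).sum()/s.sum(),v+(s*yy).sum()/s.sum()]); print(res[n])
    hsv=cv2.cvtColor(im,cv2.COLOR_BGR2HSV); m=cv2.inRange(hsv,(22,50,25),(40,255,255))
    print([cv2.boundingRect(c) for c in cv2.findContours(m,0,1)[0] if cv2.contourArea(c)>600])
print(tri(res["scene"],res["top"]))
```

```text
scene
[[ -5  -5  -5  -5  -5  -4  -4  -5  -6  -4  -5]
 [ -4  -5  -5  -5  -4  -5  -5  -4  -6  -5  -4]
 [ -6  -4  -7 -10 -16 -17 -13  -7  -5  -5  -5]
 [ -5  -5 -11 -18 -19 -19 -18  -7  -4  -4  -5]
 [ -5  -5 -13 -19 -19 -19 -19 -10  -5  -5  -5]
 [ -5  -5 -10 -16 -19 -19 -18  -7  -4  -5  -4]
 [ -4  -4  -5 -13 -18 -19 -11  -5  -3  -4  -3]
 [ -4  -4  -4  -6  -6  -6  -3  -3  -4  -5  -4]
 [ -5  -4  -3  -3  -3  -3  -3  -4  -3  -4  -4]
 [ -4  -5  -5  -3  -4  -4  -4  -4  -5  -5  -4]
 [ -4  -4  -5  -4  -4  -4  -4  -4  -4  -5  -4]]
[nan nan]
[(362, 170, 48, 48)]
top
[[ -2  -2  -2  -2  -2  -1  -2  -1  -2  -2  -2]
 [ -5  -4  -2  -2  -2  -2  -2  -1  -2  -2  -2]
 [ -4  -5  -4  -4  -4  -4  -4  -2  -2  -2  -1]
 [ -5  -6  -8  -9 -11 -10  -7  -6  -3  -1  -2]
 [ -6  -8  -8 -12 -15 -14 -13  -9  -6  -5  -2]
 [ -5  -5  -7  -7 -11 -13 -13  -9  -7  -6  -5]
 [ -6  -6  -6  -6  -8 -10  -9  -6  -7  -6  -5]
 [ -6  -6  -5  -6  -4  -4  -5  -4  -4  -6  -5]
 [ -7  -6  -6  -7  -6  -5  -6  -6  -6  -7  -7]
 [ -7  -6  -6  -6  -7  -5  -7  -6  -6  -6  -6]
 [ -6  -6  -6  -6  -6  -7  -7  -6  -6  -6  -6]]
[nan nan]
[(218, 183, 52, 55)]
 ** On entry to DLASCL parameter number  4 had an illegal value
 ** On entry to DLASCL parameter number  4 had an illegal value
 ** On entry to DLASCL parameter number  4 had an illegal value
 ** On entry to DLASCL parameter number  4 had an illegal value
 ** On entry to DLASCL parameter number  5 had an illegal value
 ** On entry to DLASCL parameter number  4 had an illegal value<stdin>:7: RuntimeWarning: invalid value encountered in scalar divide
Traceback (most recent call last):
  File "h.py", line 16, in tri
    s=np.linalg.lstsq(np.c_[d,-g],e-c,rcond=None)[0]; a=c+d*s[0];b=e+g*s[1]
      ~~~~~~~~~~~~~~~^^^^^^^^^^^^^^^^^^^^^^^^^^^^
numpy.linalg.LinAlgError: SVD did not converge in Linear Least Squares
```

Run:
```python
from tgt import *
S,Tp=(387.4,192.1),(249.7,186.3)
C,e=tri((385.3,193.4),(243.4,209)); E,e2=tri(S,Tp)
print(C,e,E,e2)
for Cc in (C,):
  for n,u in(("scene",S),("top",Tp)):
    c,q=ray(n,u); bb=q@(c-Cc); s=-bb-np.sqrt(bb*bb-((c-Cc)@(c-Cc)-.075**2)); d=(c+s*q-Cc)/.075
    print(n,np.degrees(np.arcsin(d[2])),np.degrees(np.arctan2(d[1],d[0])))
d=(E-C)/np.linalg.norm(E-C); print(np.degrees(np.arcsin(d[2])),np.degrees(np.arctan2(d[1],d[0])),np.linalg.norm(E-C))
delta(*T(C,-25,35,.0))
```

```text
[0.48872738 0.11830001 0.08468161] 0.0034356601563244435 [0.54558262 0.0933389  0.12822139] 0.0029025719754041746
scene 35.283053099237875 -22.295492451108334
top 33.64306862048954 -24.66505303018197
35.03812555049077 -23.70287782070894 0.07583724745280122
d cm [-4.71  1.85 -3.62] rot [ 0.03 -0.05 -0.97] tgt [0.6317 0.0516 0.175 ] [-90.  35. 155.]
```

Emit:
step_arm([
  [[-1,-0.62,0.28,-0.49,0,0,0.1],[-1,-0.62,0.28,-0.49,0,0,0.1],[-1,-0.62,0.28,-0.49,0,0,0.1],[-1,-0.62,0.28,-0.49,0,0,0],[-1,-0.62,0.28,-0.49,0,0,0],[-1,0,0,0,0,0,0],[-1,0,0,0,0,0,0],[-1,0,0,0,0,0,0]],
])

```text
clock: 9.55
tool_pos: [0.6484, 0.0476, 0.1873]
orientation: [-90.0, 35.0, 156.4]
force: [-0.7, 0.2, -3.1]
opening: 0.0397
```

```bash
cat > st.py <<'E'
from tgt import *
import sys
C=np.array([.4887,.1183,.0847]); n=np.array([.750,-.329,.574])
f=[];p=[]
for i in range(3): 
    im=ctrl.snapshot("scene" if i<2 else "top"); o=ctrl.get_obs(); f.append(o["force"]); p.append(o["tool_pos"])
F=np.mean(f,0); P=np.mean(p,0); t=T(C,-23.7,35,0)[0]
print("clock",o["clock"],"F",F.round(2),"F.n",(F@n).round(2),np.ptp(np.array(f)@n).round(2),"gap mm",((P-t)@n*1e3).round(2),"lat mm",(((P-t)-((P-t)@n)*n)*1e3).round(2)); delta(*T(C,-23.7,35,0))
cv2.imwrite("pics/t_%.1f.png"%o["clock"],np.array(im))
E
python3 st.py
```

```text
clock 9.7 F [ 0.01 -0.11 -3.14] F.n -1.76 1.7 gap mm 20.8 lat mm [-0.43 -0.48  0.28]
d cm [-1.51  0.73 -1.22] rot [ 0.05  0.01 -0.03] tgt [0.6331 0.0549 0.175 ] [-90.   35.  156.3]
```

Emit:
step_arm([
  [[-1,-0.2,0.09,-0.153,0,0,0],[-1,-0.2,0.09,-0.153,0,0,0],[-1,-0.2,0.09,-0.153,0,0,0],[-1,-0.2,0.09,-0.153,0,0,0],[-1,-0.2,0.09,-0.153,0,0,0],[-1,-0.2,0.09,-0.153,0,0,0],[-1,0,0,0,0,0,0],[-1,0,0,0,0,0,0]],
])

```text
clock: 10.7
tool_pos: [0.6361, 0.0529, 0.1779]
orientation: [-89.9, 35.0, 156.4]
force: [0.4, -0.5, -3.6]
opening: 0.0398
```

```bash
python3 st.py
python3 - <<'E'
import cv2,glob,os
f=max(glob.glob("pics/t_*.png"),key=os.path.getmtime)
cv2.imwrite("pics/crop4.png",cv2.resize(cv2.imread(f)[150:210,220:300],(640,480),interpolation=cv2.INTER_CUBIC))
E
```

```text
clock 10.85 F [ 0.49 -0.27 -3.41] F.n -1.5 0.89 gap mm 4.63 lat mm [-0.42 -0.44  0.3 ]
d cm [-0.31  0.19 -0.3 ] rot [ 0.05  0.   -0.03] tgt [0.6331 0.0549 0.175 ] [-90.   35.  156.3]
```

View pics/crop4.png

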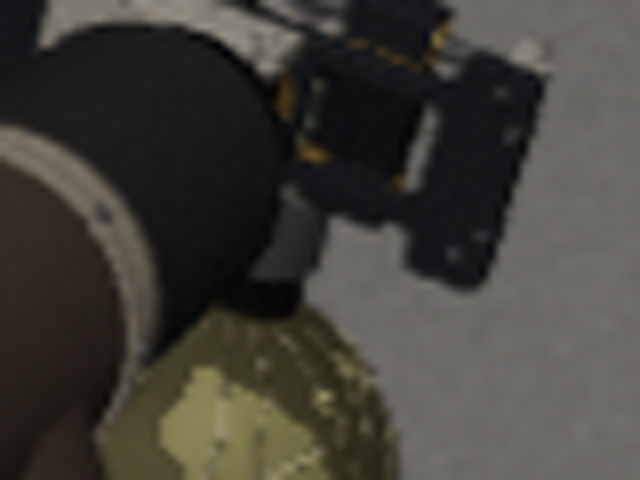

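The cup's right edge is at about (257,187), which matches a cup centred on the scar. The scar itself is hidden under the cup now. I press on slowly.

Emit:
step_arm([
  [[-1,-0.075,0.037,-0.059,0,0,0],[-1,-0.075,0.037,-0.059,0,0,0],[-1,-0.075,0.037,-0.059,0,0,0],[-1,-0.075,0.037,-0.059,0,0,0],[-1,-0.075,0.037,-0.059,0,0,0],[-1,-0.075,0.037,-0.059,0,0,0],[-1,-0.075,0.033,-0.057,0,0,0],[-1,0,0,0,0,0,0],[-1,0,0,0,0,0,0]],
])

```text
clock: 11.98
tool_pos: [0.6311, 0.0553, 0.1741]
orientation: [-89.9, 35.0, 156.3]
force: [3.9, -3.6, 1.5]
opening: 0.0397
```

```bash
python3 st.py
```

```text
clock 12.125 F [ 3.51 -3.4  -0.13] F.n 3.68 0.87 gap mm -2.33 lat mm [-0.38 -0.26  0.35]
d cm [ 0.22 -0.05  0.1 ] rot [ 0.06  0.01 -0.03] tgt [0.6331 0.0549 0.175 ] [-90.   35.  156.3]
```

Emit:
step_arm([
  [[-1,-0.05,0.023,-0.04,0,0,0],[-1,0,0,0,0,0,0],[-1,0,0,0,0,0,0]],
])

```text
clock: 12.5
tool_pos: [0.6305, 0.0557, 0.1736]
orientation: [-89.9, 35.0, 156.4]
force: [3.1, -4.4, 1.2]
opening: 0.0401
```

```bash
python3 st.py; python3 st.py
```

```text
clock 12.65 F [ 3.81 -3.1   0.86] F.n 4.37 0.45 gap mm -3.05 lat mm [-0.36 -0.26  0.32]
d cm [ 0.26 -0.07  0.14] rot [ 0.06  0.01 -0.02] tgt [0.6331 0.0549 0.175 ] [-90.   35.  156.3]
clock 12.8 F [ 4.15 -3.65  0.88] F.n 4.82 1.08 gap mm -3.04 lat mm [-0.36 -0.25  0.33]
d cm [ 0.26 -0.07  0.14] rot [ 0.06  0.01 -0.02] tgt [0.6331 0.0549 0.175 ] [-90.   35.  156.3]
```

Run:
```python
from tgt import *
a=snap("scene","s5.png"); o=ctrl.get_obs(); print("M",o["moment"],o["clock"],o["joint_pos"].round(1))
r=R.from_euler("xyz",o["orientation"],degrees=True)*R.from_euler("x",90,degrees=True)
print("axis",r.as_matrix().round(3).tolist())
for z in(0,.044):
  for y in(-.02,.02): print("tail corner pred",proj("scene",o["tool_pos"]+r.apply([-.065,y,z-.0055])).round(1))
hsv=cv2.cvtColor(a,cv2.COLOR_BGR2HSV); m=cv2.inRange(hsv,(20,60,40),(38,255,255))
for c in cv2.findContours(m,0,1)[0]:
    if cv2.contourArea(c)>80: print(cv2.boundingRect(c))
cv2.imwrite("pics/crop5.png",cv2.resize(a[155:230,345:445],(800,600),interpolation=cv2.INTER_CUBIC))
```

```text
M [-0.41980464  0.47716561 -0.30261384] 12.85 [ 20.4   6.1 -55.1  85.2 -23.6 -33.1]
axis [[-0.75, -0.402, -0.526], [0.328, -0.916, 0.231], [-0.574, 0.001, 0.819]]
tail corner pred [400.5 197.7]
tail corner pred [384.2 196.9]
tail corner pred [401.2 179.9]
tail corner pred [385.  179.3]
(390, 194, 20, 17)
(366, 174, 19, 40)
(383, 170, 17, 10)
(107, 0, 36, 14)
```

View pics/crop5.png

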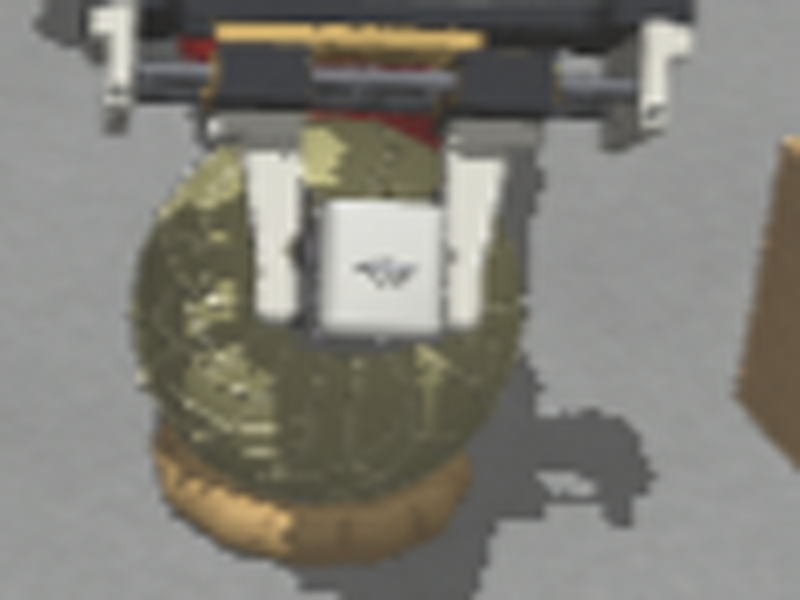

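The pressing geometry agrees with the prediction. The tail face spans u 384–400 and v 179.5–196.5 against a predicted 384–401 and 179.5–197.5, and the melon outline at 361–410 has not moved. The force is about 6.3 N, so the cup is in about 4 mm. I hold for a good 2 s.

Emit:
step_arm([
  [[-1,0,0,0,0,0,0],[-1,0,0,0,0,0,0],[-1,0,0,0,0,0,0],[-1,0,0,0,0,0,0],[-1,0,0,0,0,0,0],[-1,0,0,0,0,0,0],[-1,0,0,0,0,0,0],[-1,0,0,0,0,0,0],[-1,0,0,0,0,0,0],[-1,0,0,0,0,0,0],[-1,0,0,0,0,0,0],[-1,0,0,0,0,0,0]],
])

```text
clock: 14.35
tool_pos: [0.6305, 0.0557, 0.1736]
orientation: [-89.9, 35.0, 156.4]
force: [2.9, -4.3, 0.4]
opening: 0.0394
```

Emit:
step_arm([
  [[-1,0,0,0,0,0,0],[-1,0,0,0,0,0,0],[-1,0,0,0,0,0,0],[-1,0,0,0,0,0,0],[-1,0,0,0,0,0,0],[-1,0,0,0,0,0,0],[-1,0,0,0,0,0,0],[-1,0,0,0,0,0,0],[-1,0,0,0,0,0,0],[-1,0,0,0,0,0,0]],
])

```text
clock: 15.6
tool_pos: [0.6305, 0.0556, 0.1736]
orientation: [-89.9, 35.0, 156.4]
force: [3.8, -3.4, 0.8]
opening: 0.0397
```

```bash
python3 st.py
```

```text
clock 15.75 F [ 4.11 -3.97  1.05] F.n 4.99 0.25 gap mm -3.05 lat mm [-0.37 -0.25  0.34]
d cm [ 0.26 -0.08  0.14] rot [ 0.06  0.02 -0.03] tgt [0.6331 0.0549 0.175 ] [-90.   35.  156.3]
```

Emit:
step_arm([
  [[-1,0.075,-0.033,0.057,0,0,0],[-1,0.15,-0.066,0.115,0,0,0],[-1,0.15,-0.066,0.115,0,0,0],[-1,0.22,-0.1,0.17,0,0,0],[-1,0.75,-0.33,0.57,0,0,0],[-1,0.75,-0.33,0.57,0,0,0],[-1,0.75,-0.33,0.57,0,0,0],[-1,0.75,-0.33,0.57,0,0,0],[-1,0.75,-0.33,0.57,0,0,0],[-1,0.75,-0.33,0.57,0,0,0],[-1,0,0,0,0,0,0]],
])

```text
clock: 17.12
tool_pos: [0.6812, 0.0337, 0.2115]
orientation: [-89.9, 35.0, 156.4]
force: [-0.2, 0.0, -2.9]
opening: 0.0399
```

Run:
```python
from tgt import *
# tool target over the mat: origin 10 mm behind mat centre along meter x, yaw 92
mat=np.array([.4747,-.2792]); yaw=100.
u=np.array([np.cos(np.radians(yaw)),np.sin(np.radians(yaw))]); xy=mat-.012*u
delta(np.array([xy[0],xy[1],.21]),R.from_euler("xyz",[-90,0,yaw],degrees=True))
```

```text
d cm [-20.44 -32.47  -0.15] rot [ 28.62  22.45 -54.56] tgt [ 0.4768 -0.291   0.21  ] [-90.   0. 100.]
```

Emit:
step_arm([
  [[-1,-1.46,-2.32,0.3,2.044,1.604,-3.897],[-1,-1.46,-2.32,0.3,2.044,1.604,-3.897],[-1,-1.46,-2.32,0.3,2.044,1.604,-3.897],[-1,-1.46,-2.32,0,2.044,1.604,-3.897],[-1,-1.46,-2.32,0,2.044,1.604,-3.897],[-1,-1.46,-2.32,0,2.044,1.604,-3.897],[-1,-1.46,-2.32,0,2.044,1.604,-3.897],[-1,-1.46,-2.32,0,2.044,1.604,-3.897],[-1,-1.46,-2.32,0,2.044,1.604,-3.897],[-1,-1.46,-2.32,0,2.044,1.604,-3.897],[-1,-1.46,-2.32,0,2.044,1.604,-3.897],[-1,-1.46,-2.32,0,2.044,1.604,-3.897]],
])

```text
clock: 18.62
tool_pos: [0.505, -0.2456, 0.2206]
orientation: [-92.0, 4.7, 107.6]
force: [1.0, -0.6, -4.1]
opening: 0.0398
```

Emit:
step_arm([
  [[-1,-1.46,-2.32,-0.5,2.044,1.604,-3.897],[-1,-1.46,-2.32,-0.5,2.044,1.604,-3.897],[-1,0,0,0,0,0,0],[-1,0,0,0,0,0,0]],
])

```text
clock: 19.12
tool_pos: [0.4765, -0.2915, 0.2106]
orientation: [-89.9, 0.1, 100.0]
force: [0.8, -0.4, -4.5]
opening: 0.0397
```

Run:
```python
from tgt import *
a=snap("scene","s6.png"); b=snap("top","t6.png")
delta(np.array([.4768,-.291,.0086]),R.from_euler("xyz",[-90,0,100],degrees=True))
cr=lambda im,x,y:cv2.resize(im[y:y+90,x:x+120],(400,300),interpolation=cv2.INTER_CUBIC)
cv2.imwrite("pics/crop6.png",np.vstack([np.hstack([cr(a,205,140),cr(b,300,160)]),np.hstack([cr(a,330,150),cr(b,190,165)])]))
```

```text
d cm [-1.000e-02 -0.000e+00 -2.025e+01] rot [ 0.08 -0.02 -0.04] tgt [ 0.4768 -0.291   0.0086] [-90.   0. 100.]
```

View pics/crop6.png

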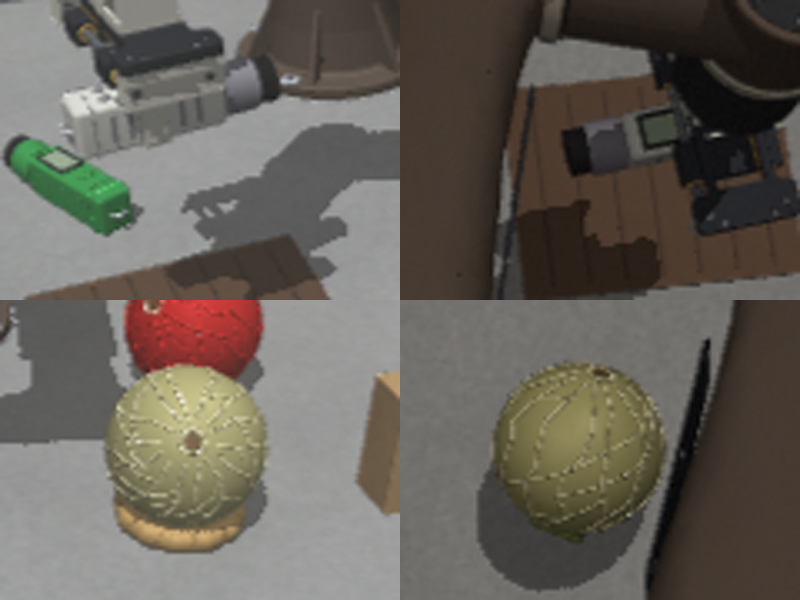

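The melon is unmoved, with its scar at scene (387,192) as before, and the meter is level with its display up. I lower it gently.

Emit:
step_arm([
  [[-1,0,0,-2.5,0,0,0],[-1,0,0,-3,0,0,0],[-1,0,0,-3,0,0,0],[-1,0,0,-3,0,0,0],[-1,0,0,-3,0,0,0],[-1,0,0,-2,0,0,0],[-1,0,0,-1.5,0,0,0],[-1,0,0,-1,0,0,0],[-1,0,0,-0.5,0,0,0],[-1,0,0,-0.3,0,0,0],[-1,0,0,-0.2,0,0,0],[-1,0,0,0,0,0,0]],
])

```text
clock: 20.72
tool_pos: [0.477, -0.2916, 0.0114]
orientation: [-90.0, 0.1, 100.0]
force: [0.0, 0.2, -3.4]
opening: 0.0397
```

Emit:
step_arm([
  [[-1,0,0,-0.1,0,0,0],[-1,0,0,-0.1,0,0,0],[-1,0,0,0,0,0,0],[-1,0,0,0,0,0,0]],
])

```text
clock: 21.22
tool_pos: [0.4769, -0.2916, 0.0092]
orientation: [-90.0, 0.1, 100.0]
force: [-0.4, 0.5, -3.6]
opening: 0.0395
```

Emit:
step_arm([
  [[-1,0,0,-0.05,0,0,0],[-1,0,0,-0.05,0,0,0],[-1,0,0,0,0,0,0],[-1,0,0,0,0,0,0]],
])

```text
clock: 21.72
tool_pos: [0.477, -0.2916, 0.0085]
orientation: [-90.0, 0.1, 100.0]
force: [-1.8, 1.2, 5.2]
opening: 0.0401
```

Emit:
step_arm([
  [[0.2,0,0,0,0,0,0],[0.6,0,0,0,0,0,0],[0.9,0,0,0,0,0,0],[0.9,0,0,0,0,0,0],[0.9,0,0,0,0,0,0]],
])

```text
clock: 22.35
tool_pos: [0.4769, -0.2915, 0.0081]
orientation: [-90.0, 0.1, 100.0]
force: [0.2, 0.1, 0.7]
opening: 0.0818
```

Emit:
step_arm([
  [[0.9,0,0,1,0,0,0],[0.9,0,0,2,0,0,0],[0.9,0,0,3,0,0,0],[0.9,0,0,3,0,0,0],[0.9,0,0,4,0,0,0],[0.9,0,0,4,0,0,0],[0.9,0,0,4,0,0,0],[0.9,0,-3,0,0,0,0],[0.9,0,-5,0,0,0,0],[0.9,0,-5,0,0,0,0],[0.9,0,-5,0,0,0,0],[0.9,0,0,0,0,0,0]],
])

```text
clock: 23.85
tool_pos: [0.4759, -0.4744, 0.2176]
orientation: [-89.9, 0.0, 99.8]
force: [-0.4, 0.9, -0.4]
opening: 0.0834
```

Run:
```python
from h import *
a=snap("scene","s7.png"); b=snap("top","t7.png"); o=ctrl.get_obs(); print(o["clock"],o["force"],o["tool_pos"])
cv2.imwrite("pics/v7.png",np.vstack([a[130:330,:],b[90:340,:]]))
```

```text
23.95 [-0.34091698 -0.41458062  0.06980618] [ 0.47633453 -0.47183433  0.2181065 ]
```

View pics/v7.png

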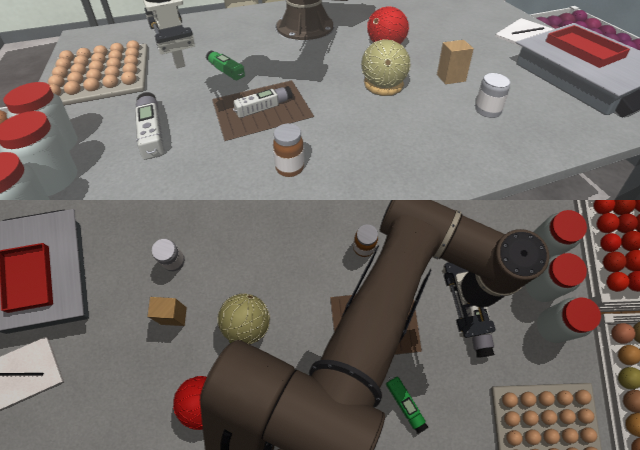

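The meter lies in the middle of the mat at scene (260,229), display up. The melon is in its ring at (386,193) and the other goods are where they were.

```bash
python3 -c "
from plant import ctrl
print(ctrl.close_job())"
```

```text
the job is handed in; nothing more can be done
None
```

I took the small pale meter from the mat and pressed its cup onto the melon's flower end. I held it there and laid the meter back on the mat with its display up. I handed the job in at about 24 s of the 61 s allowed; no verdict was reported.

- **Reading:** the pressing force was about 6.3–6.8 N, so the cup had sunk about 4–5 mm of its 8 mm. The arm held still for just over 3 s.
- **Aim:** I placed the scar from two views that met within 3 mm, at 35.0° above level and 75.8 mm from the melon's centre. The scar was hidden under the cup during the press, so I never saw it inside the cup.
- **Disagreements:** the cup touched about 3 mm earlier than I had worked out. There was also a sideways force of about 1.6 N, which I put down to friction, though slightly uneven contact is possible. I went by the force rather than the distance.
- **Afterwards:** the meter lies near the middle of the mat with its display up. The melon's scar is at the same pixel as before, and the goods I could see had not moved. In the last top view the arm hid the meter, so its placing was checked only in the scene view.

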